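Charge the glaze mill jar with the hand chute

TASK

Pick up the metal chute from its round wooden board without spilling it, bring its open spout close over the narrow mouth of the mill jar, and tip it so that all three porcelain grinding cylinders slide out into the jar. Then lay the empty chute flat, right way up, back on the middle of its board and let go. Do not knock or shift the jar, its lid, the lidded pot or the cup.

Things in the scene. Friction and masses are not known exactly. Their poses are not given: they have to be found in the camera images.
- chute_grip (a point): Middle of a loose sheet-metal U-trough (0.3 kg), half-way up, 25 mm above its underside. Trough 180 mm long, 46 wide outside (38 inside), 50 high, walls and floor 4; open on top and at the spout end, closed at the back, where a 60 mm wooden stub handle (26 diameter, axis 28 above underside) sticks out. Can be gripped here across the 46 mm from above. +x to the spout, y across, z up.
- chute_spout (a point): Lip of the chute: middle of the floor's upper face at the open end, 90 mm along +x from chute_grip and 21 mm below it. Same axes. The floor is smooth: the cylinders begin to slide out when it is tilted by roughly 13 to 20 degrees (friction varies).
- board: Round wooden ware board lying fixed on the table, 280 mm diameter, 18 mm thick; the chute starts on it with the spout roughly towards the robot. Origin at the centre of its underside (table height), z up; its top is at z = 18 mm.
- jar: Heavy off-white porcelain mill jar (1.9 kg, loose, stands on the table), round: 140 mm diameter body, shoulder from 88 mm height narrowing to a straight neck of 98 mm outer diameter from 110 mm up to the rim at 130 mm. Wall 9 mm, so the mouth is 80 mm wide; inner floor 9 mm above the table. Origin at the centre of its underside, z up.
- jar_mouth (a point): Centre of the jar's open mouth, level with its rim, 130 mm above the table.
- media1_center (a point): Centre of white porcelain grinding cylinder 1 of 3 (the three are alike): solid, 32 mm diameter, 40 mm long, about 75 g, lying loose in the chute, its axis along the trough at the start (nearest the closed end).
- media2_center (a point): Centre of white porcelain grinding cylinder 2 of 3 (the three are alike): solid, 32 mm diameter, 40 mm long, about 75 g, lying loose in the chute, its axis along the trough at the start (middle).
- media3_center (a point): Centre of white porcelain grinding cylinder 3 of 3 (the three are alike): solid, 32 mm diameter, 40 mm long, about 75 g, lying loose in the chute, its axis along the trough at the start (nearest the spout).
- jar_lid: Bystander: the jar's lid, 100 mm disc with a knob, 40 mm high, on the table. Origin at the centre of its underside.
- pot: Bystander: low lidded pot of grey clay, 120 mm diameter, 74 mm high. Origin at the centre of its underside.
- cup: Bystander: grey clay cup, 68 mm diameter, 75 mm high. Origin at the centre of its underside.
Mind the look-alikes: they are no part of the job. There is more than one size of the part that bears chute_grip; the job needs the larger.

How it is judged:
By the outcome, as a careful person would: the job done as asked, in the order asked, and still so for the second after the job is handed in, with the robot touching nothing.
It also fails if it takes over 59 s, if anything falls off the work surface, if the arm or the gripper's body presses on something with over 40 N, if the wrist force passes 120 N, or if a joint passes its speed limit or range.

ROBOT

A 7-joint arm with a two-finger parallel gripper is mounted at the origin on the work surface. World frame = base frame: x ahead of the robot, y to its left, z up, the work surface at z = 0. Lengths are in m, angles in rad, forces in N, time in s.
With the tool pointing down it reaches from about 0.35 to 0.9 m from the base axis. Payload 19.9 kg.
Tool frame: the origin (TCP) lies midway between the tips of the shut fingers; the grasp point (between the pads) lies 19 mm behind it; z points along the fingers, y is the line along which they close (so a half turn about z gives the same grasp; the last joint's range is limited). The gripper opens to 85 mm and grips with 20 to 120 N. Pads are 22 mm wide; open, the fingers measure 114 mm over their backs; the gripper's body (76 mm by 85 mm) begins 54 mm behind the grasp point. The pads swing forward as they close: fully open they stand 13 mm farther back than shut.
Start: joints at [-1.224, 0.417, -0.01, 1.614, 0.005, 1.111, -0.053], TCP at [0.237, 0.578, 0.231] pointing down, gripper open.
Joint ranges: [-2.81, 2.81], [-0.39, 2.02], [-1.27, 1.25], [0.06, 2.57], [-1.19, 4.33], [0.19, 2], [-2.82, 2.82]. Speed limits (rad/s): [1.89, 1.89, 2.39, 2.39, 3.01, 3.01, 3.01].

INTERFACE

Orientations are given as a unit quaternion [w, x, y, z].
In Python, from rig import ctrl gives the robot as it stands.
- The arm moves only by the tool step_arm, never from a script. Its argument "series" is a list of rows, each a list of 3 entries, a list of its own where there are three numbers: the turn, a rotation vector about the tool's x, y, z each as a share of pi/4 rad, from -1 to 1, then the shift along the tool's x, y, z each as a share of 4 cm, from -1 to 1, then the opening, from -1 (shut) to 1 (fully open). In form: [[[wx, wy, wz], [x, y, z], fingers], ...]. A call has exactly 10 rows; each row shifts and turns the commanded pose from where the row before left it, along the tool's axes as they then stand; what a row does not reach is not made up. A row lasts 1/10 s, in which the tool goes at most 50 mm and 8.59 degrees, less where a joint would pass 70% of its speed; a pose out of reach is approached as far as the arm can. A call with a number of a shift or a turn outside -1 to 1 is refused whole. A call with a gripper value outside its range is refused whole. The fingers move at their own pace and stop on an object; "squeeze" is the grip in N (left out, the last holds). Time passes only in rows, so rows that do not move let the fingers close, or fill a call up. It gives the time, the measured TCP pose, the force, the opening and the grip force at its end, in the units of the state.
- ctrl.get_state(): the state, without advancing time (a new reading comes with each control period).
- ctrl.snapshot(name): name is "scene" or "top" or "wrist"; returns a dict with "frame" (420x560x3 uint8, red, green, blue), "fx", "fy", "cx", "cy" (pixels), "R" (3x3) and "t" (3): a world point X has camera coordinates R X + t. Camera axes: x right, y down, z forward; pixel columns grow to the right and rows downward; lengths in m; the calibration is good to about 2 mm. The wrist camera is an equidistant fisheye: a pixel r from the principal point sees the ray r / f radians off the axis. A picture is of the moment at which its call begins. There is no depth.
- ctrl.job_done(): hands the job in; it is judged then, once.
The state is a dict: "time_s": time; "joint_positions": joint angles; "dq": joint speeds; "effort": joint torques, N m; "ee_pos": TCP position; "ee_rot": TCP orientation; "force": force on the tool from outside, world axes, zero at the start; "moment": the same for the moment, N m; "opening": opening from 0.0 (shut) to 1.0 (fully open); "grip_force": force on a finger pad.
Only numpy, scipy, OpenCV 4.12 (cv2) and the standard library are available. Lean on these libraries where they do the work, as an engineer would, in place of code of your own. Each camera call takes 0.05 s, during which the arm holds its last target. There are 200 camera calls.

## Working session

There is one attempt and no reset: what is moved stays moved. The work goes in short steps, Python scripts to look and compute and a tool call to move; the robot and the scene stay as the last step left them, time stands still between calls to the robot, and variables do not carry over. Pictures are saved under pics/ and viewed, at most 10 in all, crops included, and the job is handed in when it is done.

Besides the shell and the picture viewer there is one more tool, called after "Call:" by a JSON object that holds its "method" and its "body", one argument or row to a line. step_arm: Moves the arm, as the interface text tells. Its arguments: {"type":"object","properties":{"series":{"type":"array","items":{"type":"array"}},"squeeze":{"type":"number"}},"required":["series"]}

```bash
mkdir -p pics; cat > h.py <<'E'
import numpy as np, cv2, pickle
from rig import ctrl
def snap(n,f):
    s=ctrl.snapshot(n); cv2.imwrite(f'pics/{f}.png',cv2.cvtColor(np.asarray(s['frame']),cv2.COLOR_RGB2BGR)); pickle.dump(s,open(f'pics/{f}.pkl','wb')); return s
def ray(s,u,v):
    d=np.array([(u-s['cx'])/s['fx'],(v-s['cy'])/s['fy'],1.]); R=np.array(s['R']);t=np.array(s['t'])
    return -R.T@t, R.T@d
def onz(s,u,v,z):
    o,d=ray(s,u,v); return o+d*(z-o[2])/d[2]
def proj(s,X):
    c=np.array(s['R'])@np.array(X)+np.array(s['t']); return s['fx']*c[0]/c[2]+s['cx'],s['fy']*c[1]/c[2]+s['cy']
E
python3 - <<'E'
from h import *
a=snap('top','top0');b=snap('scene','scene0')
for s in(a,b): print(s['fx'],s['cx'],s['cy'],(-np.array(s['R']).T@s['t']).round(3),np.array(s['R']).round(3).tolist())
st=ctrl.get_state();print(st)
E
```

```text
456.6419425385939 269.94736141218897 206.733684836432 [ 0.342 -0.041  1.11 ] [[0.014, -1.0, -0.021], [-0.984, -0.01, -0.18], [0.18, 0.023, -0.983]]
476.1448760909577 274.3132939486366 213.6835922928065 [ 1.16  -0.886  1.005] [[0.81, 0.586, 0.007], [0.385, -0.524, -0.76], [-0.441, 0.619, -0.65]]
{'time_s': 0.1, 'joint_positions': array([-1.2235206 ,  0.41792312, -0.01032532,  1.61405946,  0.00468351,
        1.11068438, -0.05299272]), 'dq': array([-0.00199152, -0.00218277, -0.00184825, -0.00236539, -0.00058807,
        0.00051553, -0.00184699]), 'effort': array([ 1.85280725e-03, -8.65825438e+01,  6.79613370e-01, -4.35636985e+01,
        1.90235744e-02,  4.84805132e-03,  8.73334352e-05]), 'ee_pos': array([0.23679339, 0.57810133, 0.23074012]), 'ee_rot': array([-7.21889943e-05,  1.93152142e-01,  9.81168678e-01, -5.20099341e-04]), 'force': array([-0.39503427,  0.21709567, -0.23612167]), 'moment': array([0.0407199 , 0.05531775, 0.02562713]), 'grip_force': 0.0, 'opening': 0.9987633762980028}
```

View pics/top0.png

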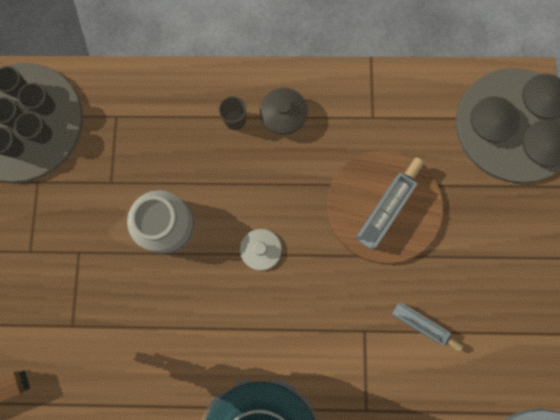

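View pics/scene0.png

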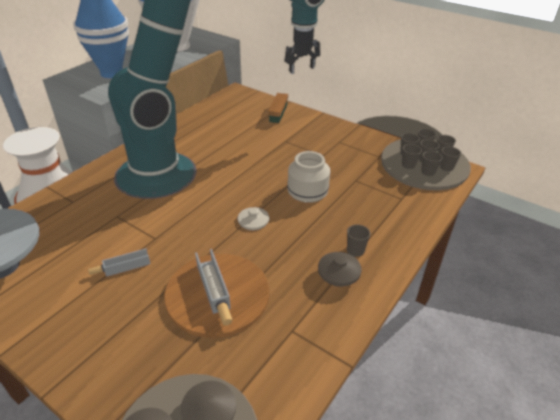

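The top view shows two candidates. The larger chute is on the round board at about (388,210), holding white cylinders, with its handle at (415,168). The small empty chute is on the bare table at (422,324). I choose the one on the board. The jar's mouth is at about (155,219), its lid at (261,249), the pot at (284,110) and the cup at (233,112). I'll check the choice in one close crop.

```bash
python3 - <<'E'
import cv2,numpy as np
a=cv2.imread('pics/top0.png')
c=cv2.resize(a[145:265,325:445],None,fx=5,fy=5,interpolation=cv2.INTER_CUBIC)
c=cv2.convertScaleAbs(c,alpha=1.6)
d=cv2.resize(a[180:260,120:200],None,fx=2.5,fy=2.5,interpolation=cv2.INTER_CUBIC)
o=np.zeros((600,800,3),np.uint8);o[:,:600]=c;o[:200,600:]=d
cv2.imwrite('pics/crop0.png',o)
E
```

```text
(no output)
```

View pics/crop0.png

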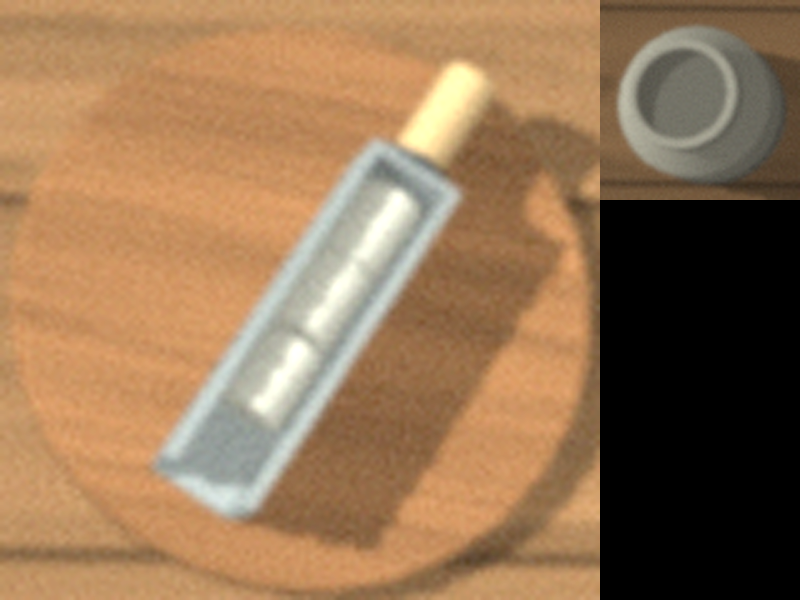

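The crop confirms it: a long trough holding three white cylinders, open at the lower left (towards the robot), with its handle at the upper right. The rim corners in the crop are (375,140), (460,190), (155,465) and (245,515). The jar rim is centred at about (152.6,218) in the full picture.

```bash
python3 - <<'E'
from h import *
a=pickle.load(open('pics/top0.pkl','rb'));b=pickle.load(open('pics/scene0.pkl','rb'))
f=lambda x,y:(x/5+325-.5,y/5+145-.5)
P=[onz(a,*f(*p),.068) for p in[(375,140),(460,190),(245,515),(155,465)]]
print(np.round(P,4))
back=(P[0]+P[1])/2;fr=(P[2]+P[3])/2
print('len',np.linalg.norm(back-fr),'w',np.linalg.norm(P[0]-P[1]),np.linalg.norm(P[2]-P[3]))
c=(back+fr)/2;d=(fr-back);print('chute',c,'yaw',np.arctan2(d[1],d[0]),d/np.linalg.norm(d))
print('board',onz(a,*f(302,308),.018), onz(a,*f(12,308),.018),onz(a,*f(592,308),.018),onz(a,*f(302,25),.018),onz(a,*f(302,592),.018))
g=lambda x,y:((x-600)/2.5+120-.5,y/2.5+180-.5)
j=onz(a,*g(681.5,95),.13);print('jar',j,[np.round(onz(a,*g(*q),.13),3) for q in[(625,95),(738,95),(681,41),(681,150)]])
# check in scene
vis=cv2.imread('pics/scene0.png')
def circ(cx,cy,r,z,col):
    pts=np.array([proj(b,[cx+r*np.cos(t),cy+r*np.sin(t),z]) for t in np.linspace(0,6.28,60)]);cv2.polylines(vis,[np.round(pts*16).astype(np.int32)],True,col,1,cv2.LINE_AA,4)
bd=onz(a,*f(302,308),.018)
circ(bd[0],bd[1],.14,.018,(0,255,0));circ(j[0],j[1],.049,.13,(0,0,255));circ(j[0],j[1],.04,.13,(0,0,255));circ(j[0],j[1],.07,.0,(0,0,255))
cv2.polylines(vis,[np.round(np.array([proj(b,p) for p in P])*16).astype(np.int32)],True,(255,0,255),1,cv2.LINE_AA,4)
cv2.imwrite('pics/ov.png',cv2.resize(vis[130:345,150:350],None,fx=2.75,fy=2.75,interpolation=cv2.INTER_CUBIC))
for n,u,v,z in[('lid',261,249,0.01),('pot',284,110,.05),('cup',233,108,.07)]: print(n,onz(a,u,v,z).round(3))
E
```

```text
[[ 0.6168 -0.3186  0.068 ]
 [ 0.5931 -0.357   0.068 ]
 [ 0.4406 -0.2533  0.068 ]
 [ 0.4629 -0.213   0.068 ]]
len 0.18550564969711414 w 0.04514650905443691 0.046089487520571855
chute [ 0.52836035 -0.28550133  0.068     ] yaw 2.542433869837818 [-0.82581031  0.56394799  0.        ]
board [ 0.54585768 -0.29367847  0.018     ] [ 0.54448261 -0.15368873  0.018     ] [ 0.54722537 -0.43291717  0.018     ] [ 0.68837258 -0.2981455   0.018     ] [ 0.40915574 -0.28939365  0.018     ]
jar [0.49466301 0.23909538 0.13      ] [array([0.494, 0.289, 0.13 ]), array([0.495, 0.189, 0.13 ]), array([0.543, 0.242, 0.13 ]), array([0.446, 0.237, 0.13 ])]
lid [0.439 0.005 0.01 ]
pot [ 0.777 -0.047  0.05 ]
cup [0.774 0.076 0.07 ]
```

View pics/ov.png

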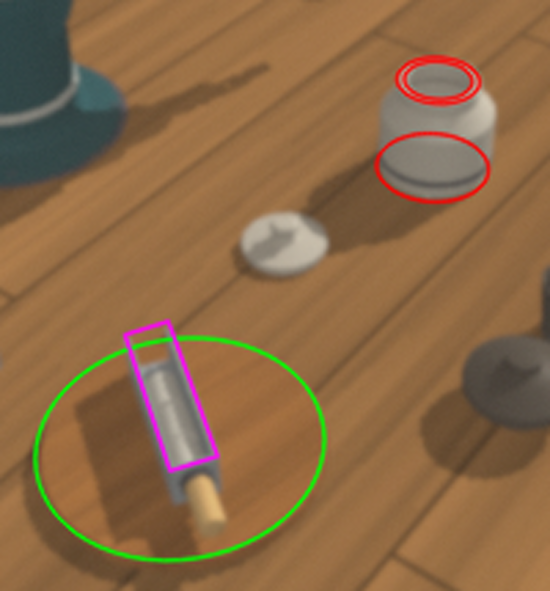

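The overlay shows the board fitting, but the jar and chute outlines sit about 3 px too high in the scene view. I'll measure more exactly in an enlarged scene crop.

```bash
python3 - <<'E'
import cv2,numpy as np
a=cv2.imread('pics/scene0.png')
c=cv2.resize(a[240:340,160:260],None,fx=5,fy=5,interpolation=cv2.INTER_CUBIC)
d=cv2.resize(a[145:205,280:340],None,fx=5,fy=5,interpolation=cv2.INTER_CUBIC)
o=np.zeros((500,800,3),np.uint8);o[:,:500]=c;o[:300,500:]=d
cv2.imwrite('pics/crop1.png',cv2.convertScaleAbs(o,alpha=1.5))
E
```

```text
(no output)
```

View pics/crop1.png

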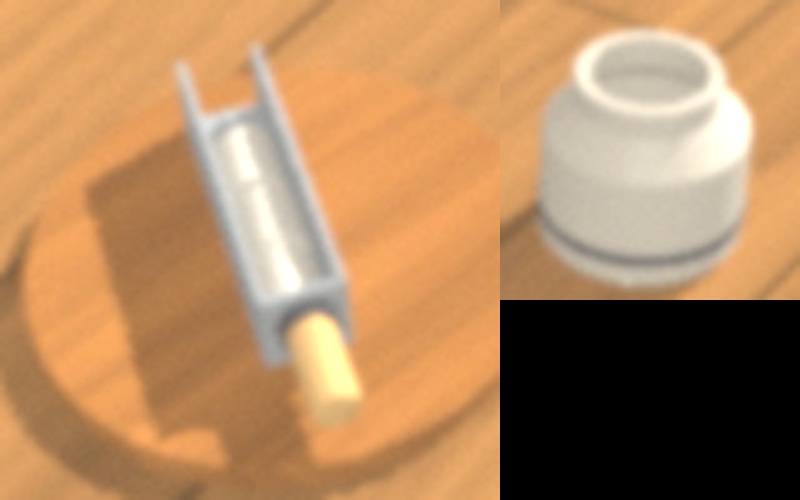

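In this crop the rim corners are: front (178,63) and (256,43), back (258,302) and (345,275). The jar rim spans x 573–725 and y 28–115. I'll triangulate these against the top view.

```bash
python3 - <<'E'
from h import *
from scipy.optimize import least_squares as LS
a=pickle.load(open('pics/top0.pkl','rb'));b=pickle.load(open('pics/scene0.pkl','rb'))
f=lambda x,y:(x/5+325-.4,y/5+145-.4)
g=lambda x,y:(x/5+160-.4,y/5+240-.4)
h=lambda x,y:((x-600)/2.5+120-.3,y/2.5+180-.3)
k=lambda x,y:((x-500)/5+280-.4,y/5+145-.4)
def tri(p,q):
    r=LS(lambda X:np.r_[np.subtract(proj(a,X),p),np.subtract(proj(b,X),q)],[.5,0,.1]);return r.x,r.fun
T=[(375,140),(460,190),(245,515),(155,465)]; 
S=[(345,275),(258,302),(178,63),(256,43)]
for p,q in zip(T,S):
    X,e=tri(f(*p),g(*q));print(X.round(4),e.round(1))
print('jar',*[x.round(4) for x in tri(h(681.5,95),k(649,71.5))])
# chute model fit: x,y,yaw, both views, z=.068
def M(v):
    c,s=np.cos(v[2]),np.sin(v[2]);R=np.array([[c,-s],[s,c]])
    return [np.r_[np.array(v[:2])+R@l,.068] for l in np.array([[-.09,-.023],[-.09,.023],[.09,.023],[.09,-.023]])]
def res(v,w=(1,1)):
    m=M(v);return np.r_[w[0]*np.ravel([np.subtract(proj(a,x),f(*p)) for x,p in zip(m,T)]),w[1]*np.ravel([np.subtract(proj(b,x),g(*p)) for x,p in zip(m,S)])]
for w in[(1,1),(1,0),(0,1)]:
    r=LS(res,[.53,-.285,2.54],args=(w,));print('chute',r.x.round(4),r.fun.round(1))
jz=LS(lambda v:np.r_[np.subtract(proj(a,[*v,.13]),h(681.5,95)),np.subtract(proj(b,[*v,.13]),k(649,71.5))],[.5,.24]);print('jar z.13',jz.x,jz.fun)
print('jar scene only',onz(b,*k(649,71.5),.13))
E
```

```text
[ 0.6161 -0.3181  0.0702] [-0.1 -0.1 -0.1  0. ]
[ 0.5924 -0.3566  0.0701] [ 0.  0.  0. -0.]
[ 0.4409 -0.2539  0.0649] [-0.1 -0.1 -0.2  0. ]
[ 0.4634 -0.2142  0.062 ] [-0. -0. -0.  0.]
jar [0.495  0.2396 0.1283] [-0.1901 -0.2226 -0.4213  0.1287]
chute [ 0.5284 -0.2859  2.5477] [-0.7  0.3 -0.8  1.1  0.4 -0.3  1.4 -1.7  0.1  0.3 -0.2 -0.2 -0.4 -0.6
  0.2 -0.6]
chute [ 0.528  -0.2857  2.5462] [-0.7  0.5 -0.8  1.4  0.3 -0.1  1.2 -1.6  0.   0.  -0.  -0.  -0.  -0.
  0.  -0. ]
chute [ 0.5292 -0.2864  2.5499] [-0.  -0.  -0.   0.   0.  -0.   0.  -0.   0.3  0.6 -0.1  0.  -0.4 -0.4
  0.2 -0.4]
jar z.13 [0.49497111 0.23892378] [-0.11350291 -0.33847947 -0.49848523 -0.21117929]
jar scene only [0.49694867 0.23885777 0.13      ]
```

The two views agree: chute at (0.529, −0.286) with yaw 2.549 (spout direction), jar at (0.495, 0.239) and board at (0.546, −0.294). I'll move over the chute now.

Call:
{"method": "step_arm", "body": {
  "series": [
    [[0,0,0],[-0.3,-0.35,0],1],
    [[0,0,0],[-0.62,-0.72,0],1],
    [[0,0,0],[-0.62,-0.72,0],1],
    [[0,0,0],[-0.62,-0.72,0],1],
    [[0,0,0],[-0.62,-0.72,0],1],
    [[0,0,0],[-0.62,-0.72,0],1],
    [[0,0,0],[-0.62,-0.72,0],1],
    [[0,0,0],[-0.62,-0.72,0],1],
    [[0,0,0],[-0.62,-0.72,0],1],
    [[0,0,0],[-0.62,-0.72,0],1]
  ]
}}

```text
time_s: 1.1
ee_pos: [0.3511, 0.2348, 0.2312]
ee_rot: [-0.0, 0.193, 0.981, -0.0]
force: [1.4, 0.9, 0.7]
opening: 1.002
grip_force: 0.0
```

Call:
{"method": "step_arm", "body": {
  "series": [
    [[0,0,0],[-0.62,-0.72,0],1],
    [[0,0,0],[-0.62,-0.72,0],1],
    [[0,0,0],[-0.62,-0.72,0],1],
    [[0,0,0],[-0.62,-0.72,0],1],
    [[0,0,0],[-0.62,-0.72,0],1],
    [[0,0,0],[-0.62,-0.72,0],1],
    [[0,0,0],[-0.62,-0.72,0],1],
    [[0,0,0],[-0.62,-0.72,0],1],
    [[0,0,0],[-0.62,-0.72,0],1],
    [[0,0,0],[-0.62,-0.72,0],1]
  ]
}}

```text
time_s: 2.1
ee_pos: [0.4715, -0.1256, 0.2313]
ee_rot: [0.0, 0.193, 0.981, 0.0]
force: [0.7, 0.1, 0.4]
opening: 1.002
grip_force: 0.0
```

Call:
{"method": "step_arm", "body": {
  "series": [
    [[0,0,0],[-0.62,-0.72,0],1],
    [[0,0,0],[-0.62,-0.72,0],1],
    [[0,0,0],[-0.62,-0.72,0],1],
    [[0,0,0.05],[-0.5,-0.6,0],1],
    [[0,0,0.05],[0,0,0],1],
    [[0,0,0.05],[0,0,0],1],
    [[0,0,0.05],[0,0,0],1],
    [[0,0,0.06],[0,0,0],1],
    [[0,0,0],[0,0,0],1],
    [[0,0,0],[0,0,0],1]
  ]
}}

```text
time_s: 3.1
ee_pos: [0.5168, -0.262, 0.2312]
ee_rot: [-0.0, 0.291, 0.957, -0.0]
force: [-1.0, -0.5, -0.2]
opening: 1.001
grip_force: 0.0
```

```bash
cat >> h.py <<'E'
from scipy.spatial.transform import Rotation as Ro
def pose():
    st=ctrl.get_state();w=st['ee_rot'];R=Ro.from_quat([w[1],w[2],w[3],w[0]]).as_matrix();return np.array(st['ee_pos']),R,st
def goto(target,yaw,tilt=0):
    """share-unit total shift (tool axes now) and total turn; tilt>0 spout down"""
    p,R,st=pose()
    Rd=Ro.from_euler('z',yaw).as_matrix()@np.diag([1,-1,-1])@Ro.from_euler('y',-tilt).as_matrix()
    rv=Ro.from_matrix(R.T@Rd).as_rotvec()
    print('t',round(st['time_s'],2),'pos',p.round(4),'yaw',round(np.arctan2(R[1,0],R[0,0]),4),'tilt',round(np.degrees(-np.arcsin(R[2,0])),2) if True else 0,'z',R[:,2].round(3),'F',np.round(st['force'],1),'op',round(st['opening'],3),'grip',round(st['grip_force'],1))
    print('shift shares',(R.T@(np.array(target)-p)/.04).round(2),'turn',(rv/(np.pi/4)).round(3),'q',np.round(st['joint_positions'],2))
E
python3 -c "
from h import *
goto([.5288,-.286,.026],2.549)
snap('wrist','w0');snap('top','top1')"
```

```text
t 3.1 pos [ 0.5168 -0.262   0.2312] yaw 2.5502 tilt -0.01 z [-0. -0. -1.] F [-1.  -0.5 -0.2] op 1.001 grip 0.0
shift shares [-0.59 -0.33  5.13] turn [-0.    -0.     0.001] q [-0.1   0.4   0.67  1.75 -0.27  1.09  1.63]
```

View pics/w0.png

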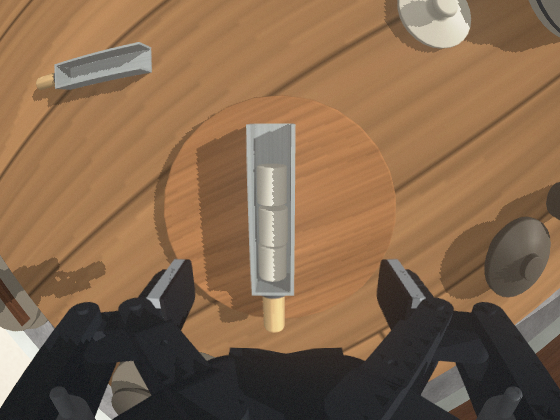

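The wrist view shows the big chute aligned with the tool: spout edge at row 124, columns 247 to 295, and back at row 294, columns 250 to 294. The fingers straddle it at columns 175 and 395. I'll refine the pose from these corners.

```bash
cat >> h.py <<'E'
def wonz(s,u,v,z):
    x,y=u-s['cx'],v-s['cy'];r=np.hypot(x,y)+1e-9;th=r/s['fx'];d=np.array([x/r*np.sin(th),y/r*np.sin(th),np.cos(th)])
    R=np.array(s['R']);o=-R.T@s['t'];d=R.T@d;return o+d*(z-o[2])/d[2]
E
python3 -c "
from h import *
s=pickle.load(open('pics/w0.pkl','rb'))
A,B,C,D=[wonz(s,u,v,.068) for u,v in[(294,294),(250,294),(247,124),(295,124)]]
print(A,B,C,D,np.linalg.norm(A-B),np.linalg.norm(C-D))
b=(A+B)/2;f=(C+D)/2;print('len',np.linalg.norm(f-b),'c',(f+b)/2,'yaw',np.arctan2(*(f-b)[1::-1]))
L,R_,T,Bt=[wonz(s,u,v,.018) for u,v in[(165,207),(396,207),(280,96),(200,312)]]
print('board',L,R_,(L+R_)/2,T)
"
```

```text
[ 0.61672015 -0.31896758  0.068     ] [ 0.59034669 -0.35899702  0.068     ] [ 0.44321548 -0.2567929   0.068     ] [ 0.46849587 -0.21980266  0.068     ] 0.04793657900680791 0.04480375038099814
len 0.17873469203837375 c [ 0.52969455 -0.28864004  0.068     ] yaw 2.5431961816928714
board [ 0.46166287 -0.39904598  0.018     ] [ 0.61460785 -0.17136804  0.018     ] [ 0.53813536 -0.28520701  0.018     ] [ 0.43561407 -0.21554491  0.018     ]
```

Call:
{"method": "step_arm", "body": {
  "series": [
    [[0,0,0],[-0.3,-0.18,0.2],1],
    [[0,0,0],[-0.3,-0.17,0.4],1],
    [[0,0,0],[0,0,0.6],1],
    [[0,0,0],[0,0,0.6],1],
    [[0,0,0],[0,0,0.6],1],
    [[0,0,0],[0,0,0.6],1],
    [[0,0,0],[0,0,0.5],1],
    [[0,0,0],[0,0,0.4],1],
    [[0,0,0],[0,0,0.3],1],
    [[0,0,0],[0,0,0.2],1]
  ]
}}

```text
time_s: 4.2
ee_pos: [0.5288, -0.2871, 0.0546]
ee_rot: [-0.0, 0.292, 0.956, -0.0]
force: [0.3, 0.8, -0.0]
opening: 1.0
grip_force: 0.0
```

```bash
python3 -c "
from h import *
goto([.529,-.287,.026],2.547)"
```

```text
t 4.2 pos [ 0.5288 -0.2871  0.0546] yaw 2.5489 tilt -0.01 z [-0. -0. -1.] F [ 0.3  0.8 -0. ] op 1.0 grip 0.0
shift shares [-0.    0.    0.72] turn [-0.    -0.     0.002] q [ 0.04  0.66  0.54  1.81 -0.46  0.8   1.8 ]
```

Call:
{"method": "step_arm", "body": {
  "series": [
    [[0,0,0],[0,0,0.3],1],
    [[0,0,0],[0,0,0.25],1],
    [[0,0,0],[0,0,0.17],1],
    [[0,0,0],[0,0,0],0.5],
    [[0,0,0],[0,0,0],0.2],
    [[0,0,0],[0,0,0],0],
    [[0,0,0],[0,0,0],-0.3],
    [[0,0,0],[0,0,0],-1],
    [[0,0,0],[0,0,0],-1],
    [[0,0,0],[0,0,0],-1]
  ],
  "squeeze": 70
}}

```text
time_s: 5.2
ee_pos: [0.5292, -0.2874, 0.0272]
ee_rot: [0.001, 0.292, 0.956, -0.0]
force: [-1.4, 0.5, 6.9]
opening: 0.531
grip_force: 72.7
```

```bash
python3 -c "
from h import *
goto([.529,-.287,.2],2.547)"
```

```text
t 5.2 pos [ 0.5292 -0.2874  0.0272] yaw 2.5486 tilt 0.06 z [ 0.001 -0.    -1.   ] F [-1.4  0.5  6.9] op 0.531 grip 72.7
shift shares [ 0.01  0.01 -4.32] turn [0.    0.001 0.002] q [ 0.06  0.7   0.52  1.82 -0.48  0.75  1.82]
```

Call:
{"method": "step_arm", "body": {
  "series": [
    [[0,0,0],[0,0,-0.1],-1],
    [[0,0,0],[0,0,-0.2],-1],
    [[0,0,0],[0,0,-0.3],-1],
    [[0,0,0],[0,0,-0.4],-1],
    [[0,0.02,0],[0,0,-0.5],-1],
    [[0,0.03,0],[0,0,-0.6],-1],
    [[0,0.03,0],[0,0,-0.6],-1],
    [[0,0.03,0],[0,0,-0.6],-1],
    [[0,0.02,0],[0,0,-0.4],-1],
    [[0,0,0],[0,0,-0.2],-1]
  ]
}}

```text
time_s: 6.2
ee_pos: [0.5336, -0.2905, 0.1849]
ee_rot: [-0.048, 0.292, 0.955, 0.015]
force: [-0.1, 0.4, -6.8]
opening: 0.526
grip_force: 72.3
```

```bash
python3 -c "
from h import *
goto([.601,.290,.22],-2.69,np.radians(-6))
snap('wrist','w1');snap('scene','s1')
a=cv2.imread('pics/w1.png')[60:360,130:430];b=cv2.imread('pics/s1.png')[60:360,120:420]
cv2.imwrite('pics/c2.png',np.hstack([a,b]))"
```

```text
t 6.2 pos [ 0.5336 -0.2905  0.1849] yaw 2.5484 tilt -5.72 z [-0.082  0.056 -0.995] F [-0.1  0.4 -6.8] op 0.526 grip 72.3
shift shares [ 6.77 12.97 -0.2 ] turn [ 0.136  0.006 -1.323] q [ 0.01  0.56  0.62  1.64 -0.35  1.16  1.71]
```

View pics/c2.png

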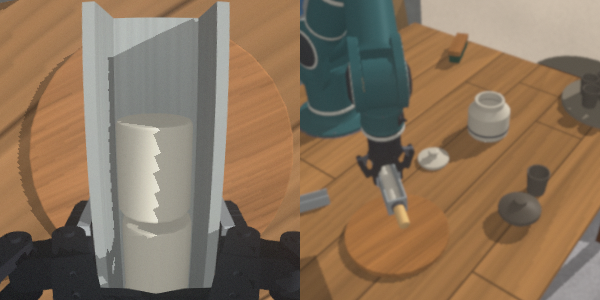

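The chute is held level across with the cylinders still in, tilted about 6° spout-up. In the left half cylinder 3's front face is at about (155,120), and the board is empty below. Next I'll carry it to the jar.

Call:
{"method": "step_arm", "body": {
  "series": [
    [[0.007,0,-0.066],[0.09,0.18,0],-1],
    [[0.007,0,-0.066],[0.165,0.365,0],-1],
    [[0.007,0,-0.066],[0.22,0.56,0],-1],
    [[0.007,0,-0.066],[0.235,0.71,0],-1],
    [[0.007,0,-0.066],[0.2,0.72,0],-1],
    [[0.007,0,-0.066],[0.16,0.73,0],-1],
    [[0.007,0,-0.066],[0.12,0.74,0],-1],
    [[0.007,0,-0.066],[0.085,0.745,0],-1],
    [[0.007,0,-0.066],[0.045,0.75,0],-1],
    [[0.007,0,-0.066],[0.005,0.75,0],-1]
  ]
}}

```text
time_s: 7.3
ee_pos: [0.5626, -0.031, 0.187]
ee_rot: [-0.052, 0.033, 0.998, 0.001]
force: [0.8, -0.2, -5.6]
opening: 0.532
grip_force: 72.5
```

```bash
python3 -c "
from h import *
goto([.601,.290,.20],-2.69,np.radians(-6))"
```

```text
t 7.3 pos [ 0.5626 -0.031   0.187 ] yaw 3.0762 tilt -5.92 z [-0.103  0.005 -0.995] F [ 0.8 -0.2 -5.6] op 0.532 grip 72.5
shift shares [-0.4   8.07 -0.38] turn [ 0.066  0.001 -0.655] q [-0.36  0.44  0.47  1.75 -0.21  1.11  1.7 ]
```

Call:
{"method": "step_arm", "body": {
  "series": [
    [[0.007,0,-0.066],[-0.04,0.75,0],-1],
    [[0.007,0,-0.066],[-0.08,0.745,0],-1],
    [[0.007,0,-0.066],[-0.115,0.74,0],-1],
    [[0.007,0,-0.066],[-0.15,0.735,0],-1],
    [[0.007,0,-0.066],[-0.19,0.725,0],-1],
    [[0.007,0,-0.066],[-0.225,0.715,0],-1],
    [[0.007,0,-0.066],[-0.26,0.7,0],-1],
    [[0.007,0,-0.066],[-0.24,0.55,0],-1],
    [[0.007,0,-0.066],[-0.18,0.36,0],-1],
    [[0.007,0,-0.061],[-0.1,0.17,0],-1]
  ]
}}

```text
time_s: 8.3
ee_pos: [0.5938, 0.2236, 0.18]
ee_rot: [-0.05, -0.223, 0.973, -0.013]
force: [0.1, -0.3, -5.1]
opening: 0.531
grip_force: 73.0
```

```bash
cat >> h.py <<'E'
J=np.array([.495,.239]);U=np.array([np.cos(-2.69),np.sin(-2.69)])
def lipgoal(back,z,tilt,tz=.005):
    """TCP target so that lip lies `back` m before the mouth centre at height z"""
    Rd=Ro.from_euler('z',-2.69).as_matrix()@np.diag([1,-1,-1])@Ro.from_euler('y',-tilt).as_matrix()
    return np.r_[J-back*U,z]-Rd@[.09,0,tz]
def lip():
    p,R,_=pose();L=p+R@[.09,0,.005];d=L[:2]-J;print('lip fwd/side/z mm',(1e3*np.array([d@U,d@[-U[1],U[0]],L[2]])).round(1))
E
python3 -c "
from h import *
lip();t=np.radians(0)
goto(lipgoal(.028,.165,t),-2.69,t)"
```

```text
lip fwd/side/z mm [  7.8  56.9 184.4]
t 8.3 pos [0.5938 0.2236 0.18  ] yaw -2.6908 tilt -5.98 z [-0.092 -0.049 -0.995] F [ 0.1 -0.3 -5.1] op 0.531 grip 73.0
shift shares [-0.92  1.43  0.15] turn [-0.004 -0.133 -0.001] q [-0.61  0.55  0.29  1.56 -0.15  1.16  1.73]
```

Call:
{"method": "step_arm", "body": {
  "series": [
    [[0,0,0],[-0.065,0.1,0],-1],
    [[0,0,0],[-0.13,0.2,0],-1],
    [[0,0,0],[-0.16,0.25,0],-1],
    [[0,0,0],[-0.16,0.25,0],-1],
    [[0,0,0],[-0.16,0.25,0],-1],
    [[0,0,0],[-0.13,0.2,0],-1],
    [[0,0,0],[-0.085,0.13,0],-1],
    [[0,0,0],[-0.03,0.05,0],-1],
    [[0,0,0],[0,0,0],-1],
    [[0,0,0],[0,0,0],-1]
  ]
}}

```text
time_s: 9.3
ee_pos: [0.6024, 0.2888, 0.1764]
ee_rot: [-0.05, -0.22, 0.974, -0.013]
force: [-0.3, -0.1, -5.1]
opening: 0.532
grip_force: 73.0
```

```bash
python3 -c "
from h import *
lip();t=np.radians(0)
goto(lipgoal(.028,.15,t),-2.69,t)
w=snap('wrist','w2');s=snap('scene','s2');o=snap('top','t2')
a=cv2.imread('pics/w2.png')[0:300,100:500];b=cv2.resize(cv2.imread('pics/s2.png')[110:260,240:440],None,fx=2,fy=2)
cv2.imwrite('pics/c3.png',np.hstack([a,b]))"
```

```text
lip fwd/side/z mm [-28.3   1.5 180.8]
t 9.3 pos [0.6024 0.2888 0.1764] yaw -2.6969 tilt -5.96 z [-0.092 -0.048 -0.995] F [-0.3 -0.1 -5.1] op 0.532 grip 73.0
shift shares [-0.05  0.05  0.53] turn [-0.004 -0.132 -0.009] q [-0.67  0.62  0.27  1.46 -0.16  1.19  1.64]
```

View pics/c3.png

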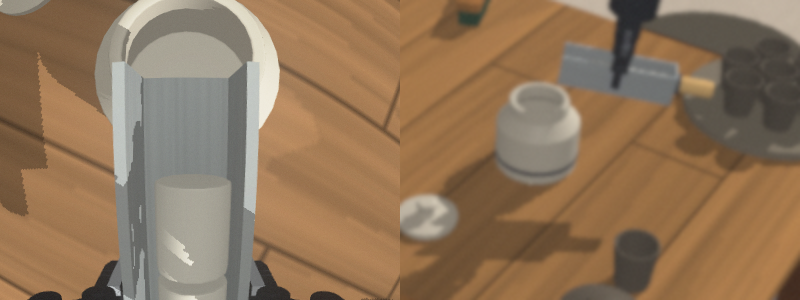

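The wrist half shows the spout centred on the mouth: chute mid column 187, mouth mid column about 188, inner edges near 125 and 252, far inner edge near row 8. I'll check this numerically.

```bash
python3 -c "
from h import *
s=pickle.load(open('pics/w2.pkl','rb'))
def wp(X):
    c=np.array(s['R'])@X+s['t'];r=np.hypot(c[0],c[1]);th=np.arctan2(r,c[2]);return np.round([s['cx']+s['fx']*th*c[0]/r-100,s['cy']+s['fy']*th*c[1]/r],1)
V=np.array([-U[1],U[0]])
for r in(.04,.049): print(r,'far',wp(np.r_[J+r*U,.13]),'s1',wp(np.r_[J+r*V,.13]),'s2',wp(np.r_[J-r*V,.13]))
p,R,_=pose()
for y in(.019,-.019): print('lip corner',wp(p+R@[.09,y,.005]),'top',wp(p+R@[.09,y*23/19,-.041]))
g=cv2.cvtColor(cv2.imread('pics/w2.png'),cv2.COLOR_BGR2GRAY)
print(g[0:40:2,288]); print(g[36,205:245:2],g[36,340:384:2])
"
```

```text
0.04 far [188.5  -6.5] s1 [123.9  52. ] s2 [254.   51.5]
0.049 far [188.3 -18. ] s1 [109.7  53.1] s2 [268.1  52.4]
lip corner [229.6  75.2] top [261.5  57.8]
lip corner [144.6  75.1] top [113.8  57.5]
[168 165 164 163 145 120 121 124 122 121 122 123 123 124 122 122 157 164
 162 164]
[139 141 142 140 152 155 155 160 160 159 132 121 197 199 200 149 121 121
 121 121] [122 123 123 124 127 207 220 218 218 220 220 216 213 214 214 155 133 135
 137 137 134 133]
```

```bash
python3 -c "
from h import *
s=pickle.load(open('pics/w2.pkl','rb'))
def wp(X):
    c=np.array(s['R'])@X+s['t'];r=np.hypot(c[0],c[1]);th=np.arctan2(r,c[2]);return np.array([s['cx']+s['fx']*th*c[0]/r,s['cy']+s['fy']*th*c[1]/r])
im=cv2.imread('pics/w2.png');g=cv2.cvtColor(im,cv2.COLOR_BGR2GRAY)
print(np.c_[[g[r,340:376] for r in(4,14,24,34,44,54)]][:, ::2])
V=np.array([-U[1],U[0]])
for sh in(0,-.006,-.012):
  for rad in(.04,.049):
    P=np.array([wp(np.r_[J+sh*U+rad*(np.cos(a)*U-np.sin(a)*V),.13]) for a in np.linspace(0,1.7,200)])
    print(sh,rad,[round(np.interp(r,P[:,1],P[:,0]),1) for r in(4,14,24,34,44,54)])
o=cv2.imread('pics/t2.png')[170:270,100:220]
v=cv2.imread('pics/w2.png')[0:130,180:400]
cv2.imwrite('pics/c4.png',np.hstack([cv2.resize(v,(680,400),interpolation=cv2.INTER_CUBIC)[:, :400+0],cv2.resize(o,(400,400),interpolation=cv2.INTER_CUBIC)]) )
"
```

```text
[[197 157 137 138 140 141 138 138 140 137 139 134 139 137 135 136 137 138]
 [219 218 218 216 218 200 196 145 141 140 137 138 139 138 141 141 143 139]
 [122 131 208 219 219 219 216 216 216 204 206 176 140 139 140 143 142 142]
 [122 123 122 120 177 215 219 219 220 218 221 214 212 212 207 136 136 136]
 [124 121 122 121 124 126 205 220 221 219 220 223 209 220 220 218 218 133]
 [121 125 125 124 125 123 155 211 219 220 221 221 225 222 224 222 222 220]]
0 0.04 [np.float64(325.6), np.float64(337.8), np.float64(345.5), np.float64(350.4), np.float64(353.2), np.float64(354.0)]
0 0.049 [np.float64(345.3), np.float64(354.2), np.float64(360.5), np.float64(364.7), np.float64(367.2), np.float64(368.1)]
-0.006 0.04 [np.float64(307.8), np.float64(328.7), np.float64(339.7), np.float64(346.8), np.float64(351.3), np.float64(353.7)]
-0.006 0.049 [np.float64(335.8), np.float64(347.7), np.float64(355.9), np.float64(361.7), np.float64(365.5), np.float64(367.8)]
-0.012 0.04 [np.float64(288.6), np.float64(313.5), np.float64(331.2), np.float64(341.3), np.float64(347.8), np.float64(352.0)]
-0.012 0.049 [np.float64(321.5), np.float64(338.8), np.float64(349.7), np.float64(357.4), np.float64(362.7), np.float64(366.3)]
```

```bash
sed -i 's/^J=.*;U/J=np.array([.4975,.2403]);U/' h.py; python3 -c "
from h import *
lip();t=np.radians(2)
goto(lipgoal(.027,.147,t),-2.69,t)
a=lipgoal(.027,.147,t);b=lipgoal(.027,.142,np.radians(50));print(a,b)"
```

```text
lip fwd/side/z mm [-25.5   1.5 180.9]
t 9.45 pos [0.6024 0.2888 0.1765] yaw -2.6969 tilt -5.95 z [-0.092 -0.048 -0.995] F [-0.8 -0.1 -3.7] op 0.53 grip 73.0
shift shares [-0.09  0.05  0.53] turn [-0.004 -0.177 -0.008] q [-0.67  0.62  0.27  1.46 -0.16  1.19  1.64]
[0.60256479 0.29125862 0.15513791] [0.5703986  0.27565734 0.21415794]
```

View pics/c4.png

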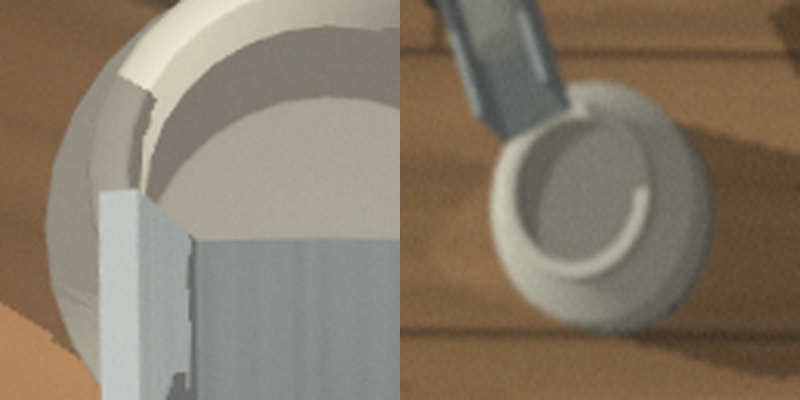

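The close view shows the spout's lip just over the near side of the mouth, with the far inner rim clear ahead. Both views put the jar within about 3 mm of my estimate. I'll lower and level.

Call:
{"method": "step_arm", "body": {
  "series": [
    [[0,0,0],[-0.01,0.01,0.04],-1],
    [[0,-0.02,0],[-0.01,0.01,0.08],-1],
    [[0,-0.02,0],[-0.02,0.01,0.08],-1],
    [[0,-0.02,0],[-0.01,0.01,0.08],-1],
    [[0,-0.02,0],[-0.01,0.01,0.08],-1],
    [[0,-0.02,0],[-0.01,0,0.08],-1],
    [[0,-0.02,0],[-0.01,0,0.06],-1],
    [[0,-0.02,0],[-0.01,0,0.03],-1],
    [[0,-0.02,0],[0,0,0],-1],
    [[0,-0.017,0],[0,0,0],-1]
  ]
}}

```text
time_s: 10.45
ee_pos: [0.6035, 0.292, 0.1551]
ee_rot: [0.018, -0.221, 0.975, 0.002]
force: [0.5, 0.7, -5.3]
opening: 0.532
grip_force: 73.0
```

```bash
python3 -c "
from h import *
lip();t=np.radians(14)
goto(lipgoal(.027,.143,t),-2.69,t)
"
```

```text
lip fwd/side/z mm [-28.1  -0.8 146.9]
t 10.45 pos [0.6035 0.292  0.1551] yaw -2.6959 tilt 2.09 z [ 0.034  0.013 -0.999] F [ 0.5  0.7 -5.3] op 0.532 grip 73.0
shift shares [ 0.11 -0.01 -0.37] turn [-0.006 -0.265 -0.007] q [-0.69  0.56  0.27  1.6  -0.17  0.97  1.65]
```

Call:
{"method": "step_arm", "body": {
  "series": [
    [[0,-0.027,0],[0.01,0,-0.037],-1],
    [[0,-0.027,0],[0.01,0,-0.037],-1],
    [[0,-0.027,0],[0.01,0,-0.037],-1],
    [[0,-0.027,0],[0.01,0,-0.037],-1],
    [[0,-0.027,0],[0.01,0,-0.037],-1],
    [[0,-0.027,0],[0.01,0,-0.037],-1],
    [[0,-0.027,0],[0.01,0,-0.037],-1],
    [[0,-0.027,0],[0.01,0,-0.037],-1],
    [[0,-0.027,0],[0.01,0,-0.037],-1],
    [[0,-0.027,0],[0.01,0,-0.037],-1]
  ]
}}

```text
time_s: 11.45
ee_pos: [0.598, 0.2894, 0.1692]
ee_rot: [0.121, -0.219, 0.968, 0.026]
force: [0.1, 0.2, -5.1]
opening: 0.531
grip_force: 73.0
```

```bash
python3 -c "
from h import *
lip();t=np.radians(29)
goto(lipgoal(.027,.142,t),-2.69,t)
"
```

```text
lip fwd/side/z mm [-25.9  -0.8 142.2]
t 11.45 pos [0.598  0.2894 0.1692] yaw -2.6951 tilt 14.26 z [ 0.224  0.103 -0.969] F [ 0.1  0.2 -5.1] op 0.531 grip 73.0
shift shares [ 0.08 -0.01 -0.56] turn [-0.007 -0.328 -0.005] q [-0.72  0.44  0.27  1.78 -0.16  0.69  1.64]
```

Call:
{"method": "step_arm", "body": {
  "series": [
    [[0,-0.033,0],[0,0,-0.058],-1],
    [[0,-0.033,0],[0,0,-0.058],-1],
    [[0,-0.033,0],[0,0,-0.058],-1],
    [[0,-0.033,0],[0,0,-0.058],-1],
    [[0,-0.033,0],[0,0,-0.058],-1],
    [[0,-0.033,0],[0,0,-0.058],-1],
    [[0,-0.033,0],[0,0,-0.058],-1],
    [[0,-0.033,0],[0,0,-0.058],-1],
    [[0,-0.033,0],[0,0,-0.058],-1],
    [[0,-0.033,0],[0,0,-0.058],-1]
  ]
}}

```text
time_s: 12.45
ee_pos: [0.5906, 0.286, 0.1911]
ee_rot: [0.246, -0.214, 0.944, 0.054]
force: [1.0, -0.5, -3.7]
opening: 0.535
grip_force: 73.2
```

```bash
python3 -c "
from h import *
lip();t=np.radians(49)
goto(lipgoal(.027,.143,t),-2.69,t)
snap('wrist','w3')
"
```

```text
lip fwd/side/z mm [-27.5  -0.8 142.9]
t 12.45 pos [0.5906 0.286  0.1911] yaw -2.6941 tilt 29.14 z [ 0.441  0.207 -0.873] F [ 1.  -0.5 -3.7] op 0.535 grip 73.2
shift shares [ 0.19 -0.02 -0.76] turn [-0.008 -0.441 -0.003] q [-0.75  0.31  0.28  1.99 -0.15  0.35  1.64]
```

Call:
{"method": "step_arm", "body": {
  "series": [
    [[0,-0.02,0],[0,0,-0.035],-1],
    [[0,-0.02,0],[0,0,-0.035],-1],
    [[0,-0.02,0],[0,0,-0.035],-1],
    [[0,-0.02,0],[0,0,-0.035],-1],
    [[0,-0.02,0],[0,0,-0.035],-1],
    [[0,0,0],[0,0,0],-1],
    [[0,0,0],[0,0,0],-1],
    [[0,0,0],[0,0,0],-1],
    [[0,0,0],[0,0,0],-1],
    [[0,0,0],[0,0,0],-1]
  ]
}}

```text
time_s: 13.5
ee_pos: [0.5875, 0.2845, 0.1968]
ee_rot: [0.282, -0.212, 0.934, 0.062]
force: [0.2, 0.7, -3.7]
opening: 0.528
grip_force: 73.3
```

```bash
python3 -c "
from h import *
lip();t=np.radians(40)
goto(lipgoal(.027,.143,t),-2.69,t)
snap('wrist','w4');snap('scene','s4');snap('top','t4')
a=cv2.imread('pics/w4.png')[0:300,130:430];b=cv2.resize(cv2.imread('pics/s4.png')[120:220,270:370],None,fx=2.5,fy=2.5);c=cv2.resize(cv2.imread('pics/t4.png')[160:280,80:220],(250,250))
p=lambda i:cv2.copyMakeBorder(i,0,300-i.shape[0],0,0,cv2.BORDER_CONSTANT)
cv2.imwrite('pics/c5.png',np.hstack([a,p(b),p(c)]))
"
```

```text
lip fwd/side/z mm [-28.   -0.8 142.9]
t 13.5 pos [0.5875 0.2845 0.1968] yaw -2.6936 tilt 33.51 z [ 0.499  0.235 -0.834] F [ 0.2  0.7 -3.7] op 0.528 grip 73.3
shift shares [ 0.05 -0.02 -0.27] turn [-0.008 -0.144 -0.003] q [-0.76  0.28  0.28  2.05 -0.15  0.24  1.64]
```

View pics/c5.png

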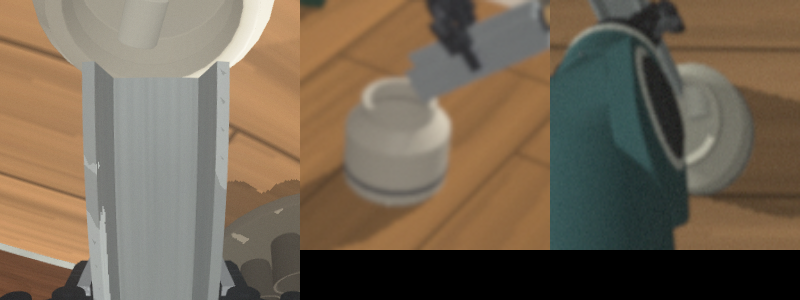

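The wrist half shows an empty trough floor from the lip (row 75) down to row 300, and a cylinder in the jar at (145,20). The jar hasn't moved. My ten pictures are used up, so from here I check numerically: the back of the trough, and the force average.

```bash
python3 -c "
from h import *
F=[]
for i in range(10):
    F.append(ctrl.get_state()['force'][2]); w=ctrl.snapshot('wrist')
print('Fz',np.mean(F),np.std(F))
s=pickle.load(open('pics/w4.pkl','rb'));p,R,_=pose()
def wp(X):
    c=np.array(s['R'])@X+s['t'];r=np.hypot(c[0],c[1]);th=np.arctan2(r,c[2]);return np.round([s['cx']+s['fx']*th*c[0]/r,s['cy']+s['fy']*th*c[1]/r],0)
for x in(.09,.05,0,-.04,-.086): print(x,'floor',wp(p+R@[x,0,.005]),'top of cyl',wp(p+R@[x,0,-.027]))
g=cv2.cvtColor(cv2.imread('pics/w4.png'),cv2.COLOR_BGR2GRAY)
print(g[70:420:8,285])
h=cv2.cvtColor(cv2.imread('pics/w2.png'),cv2.COLOR_BGR2GRAY);print(h[70:420:8,285])
"
```

```text
Fz -2.7396644722457144 0.7729663184087188
0.09 floor [287.  74.] top of cyl [287.  62.]
0.05 floor [287. 162.] top of cyl [287. 174.]
0 floor [287. 262.] top of cyl [287. 295.]
-0.04 floor [287. 326.] top of cyl [287. 365.]
-0.086 floor [287. 382.] top of cyl [287. 421.]
[163 157 156 154 153 153 154 150 150 151 148 146 146 146 145 144 144 144
 144 141 140 140 141 143 142 143 143 142 145 144 145 144 142 144 141 140
  46  43  41  41  41  35  38  35]
[163 139 139 140 139 135 137 134 133 132 132 131 128 137 142 165 165 165
 166 165 164 162 166 221 198 166 164 141 150 215 218 216 218 219 221 221
  44  41  42  36  37  34  35  34]
```

The chute is empty: Fz averages −2.7 N against about −5.2 N loaded, and the floor is uniformly bare. I'll level and raise it clear of the jar.

Call:
{"method": "step_arm", "body": {
  "series": [
    [[0,0.04,0],[0,0,-0.1],-1],
    [[0,0.08,0],[0,0,-0.1],-1],
    [[0,0.08,0],[0,0,-0.1],-1],
    [[0,0.08,0],[0,0,-0.1],-1],
    [[0,0.08,0],[0,0,-0.1],-1],
    [[0,0.08,0],[0,0,-0.1],-1],
    [[0,0.08,0],[0,0,-0.1],-1],
    [[0,0.08,0],[0,0,0],-1],
    [[0,0.08,0],[0,0,0],-1],
    [[0,0.065,0],[0,0,0],-1]
  ]
}}

```text
time_s: 15.15
ee_pos: [0.5773, 0.2798, 0.2222]
ee_rot: [-0.001, -0.221, 0.975, -0.002]
force: [0.4, -0.7, -3.4]
opening: 0.532
grip_force: 73.2
```

```bash
python3 -c "
from h import *
lip()
goto([.545,-.2935,.2],2.549,0)
"
```

```text
lip fwd/side/z mm [  1.   -1.3 217.4]
t 15.15 pos [0.5773 0.2798 0.2222] yaw -2.6959 tilt -0.13 z [-0.    -0.004 -1.   ] F [ 0.4 -0.7 -3.4] op 0.532 grip 73.2
shift shares [  6.91 -12.58   0.61] turn [-0.006 -0.     1.322] q [-0.72  0.47  0.3   1.59 -0.15  1.11  1.63]
```

Call:
{"method": "step_arm", "body": {
  "series": [
    [[0,0,0.066],[0.145,-0.265,0],-1],
    [[0,0,0.066],[0.26,-0.54,0],-1],
    [[0,0,0.066],[0.31,-0.74,0],-1],
    [[0,0,0.066],[0.27,-0.75,0],-1],
    [[0,0,0.066],[0.23,-0.765,0],-1],
    [[0,0,0.066],[0.19,-0.775,0],-1],
    [[0,0,0.066],[0.15,-0.785,0],-1],
    [[0,0,0.066],[0.11,-0.79,0],-1],
    [[0,0,0.066],[0.07,-0.795,0],-1],
    [[0,0,0.066],[0.03,-0.8,0],-1]
  ]
}}

```text
time_s: 16.15
ee_pos: [0.5603, -0.014, 0.2233]
ee_rot: [0.001, 0.038, 0.999, -0.001]
force: [0.3, 0.2, -2.9]
opening: 0.533
grip_force: 73.3
```

Call:
{"method": "step_arm", "body": {
  "series": [
    [[0,0,0.066],[-0.015,-0.8,0],-1],
    [[0,0,0.066],[-0.055,-0.8,0],-1],
    [[0,0,0.066],[-0.1,-0.795,0],-1],
    [[0,0,0.066],[-0.14,-0.79,0],-1],
    [[0,0,0.066],[-0.18,-0.78,0],-1],
    [[0,0,0.066],[-0.22,-0.77,0],-1],
    [[0,0,0.066],[-0.26,-0.76,0],-1],
    [[0,0,0.066],[-0.3,-0.74,0],-1],
    [[0,0,0.066],[-0.21,-0.45,0],-1],
    [[0,0,0.066],[-0.09,-0.18,0],-1]
  ]
}}

```text
time_s: 17.15
ee_pos: [0.5445, -0.2982, 0.2241]
ee_rot: [0.001, 0.294, 0.956, -0.002]
force: [0.2, 1.1, -2.9]
opening: 0.531
grip_force: 73.3
```

```bash
python3 -c "
from h import *
goto([.545,-.2935,.05],2.549,0)
"
```

```text
t 17.15 pos [ 0.5445 -0.2982  0.2241] yaw 2.5439 tilt 0.2 z [ 0.001 -0.004 -1.   ] F [ 0.2  1.1 -2.9] op 0.531 grip 73.3
shift shares [0.07 0.12 4.35] turn [-0.003  0.004 -0.006] q [-0.05  0.49  0.68  1.65 -0.33  1.12  1.7 ]
```

Call:
{"method": "step_arm", "body": {
  "series": [
    [[0,0,0],[0,0.06,0.2],-1],
    [[0,0,0],[0,0.06,0.4],-1],
    [[0,0,0],[0,0,0.6],-1],
    [[0,0,0],[0,0,0.7],-1],
    [[0,0.004,0],[0,0,0.7],-1],
    [[-0.003,0,0],[0,0,0.6],-1],
    [[0,0,0],[0,0,0.5],-1],
    [[0,0,0],[0,0,0.35],-1],
    [[0,0,0],[0,0,0.2],-1],
    [[0,0,0],[0,0,0.1],-1]
  ]
}}

```text
time_s: 18.15
ee_pos: [0.5484, -0.2913, 0.0492]
ee_rot: [-0.0, 0.291, 0.957, 0.0]
force: [-0.5, -0.2, -2.9]
opening: 0.526
grip_force: 73.3
```

```bash
python3 -c "
from h import *
goto([.547,-.294,.0275],2.549,0)
"
```

```text
t 18.15 pos [ 0.5484 -0.2913  0.0492] yaw 2.5513 tilt -0.05 z [-0.     0.001 -1.   ] F [-0.5 -0.2 -2.9] op 0.526 grip 73.3
shift shares [-0.01 -0.08  0.54] turn [ 0.    -0.001  0.003] q [ 0.04  0.7   0.55  1.76 -0.48  0.82  1.8 ]
```

Call:
{"method": "step_arm", "body": {
  "series": [
    [[0,0,0],[0,-0.04,0.15],-1],
    [[0,0,0],[0,-0.04,0.12],-1],
    [[0,0,0],[0,0,0.1],-1],
    [[0,0,0],[0,0,0.06],-1],
    [[0,0,0],[0,0,0.04],-1],
    [[0,0,0],[0,0,0.03],-1],
    [[0,0,0],[0,0,0.02],-1],
    [[0,0,0],[0,0,0.01],-1],
    [[0,0,0],[0,0,0],-1],
    [[0,0,0],[0,0,0],-1]
  ]
}}

```text
time_s: 19.15
ee_pos: [0.5467, -0.2945, 0.0288]
ee_rot: [-0.0, 0.291, 0.957, 0.0]
force: [-0.3, 0.0, -3.6]
opening: 0.525
grip_force: 73.3
```

```bash
python3 -c "
from h import *
goto([.547,-.294,.0272],2.549,0)
"
```

```text
t 19.15 pos [ 0.5467 -0.2945  0.0288] yaw 2.5505 tilt -0.01 z [ 0.  0. -1.] F [-0.3  0.  -3.6] op 0.525 grip 73.3
shift shares [0.   0.01 0.04] turn [ 0.    -0.     0.002] q [ 0.06  0.73  0.54  1.77 -0.5   0.79  1.82]
```

Call:
{"method": "step_arm", "body": {
  "series": [
    [[0,0,0],[0,0,0.01],-1],
    [[0,0,0],[0,0,0.01],-1],
    [[0,0,0],[0,0,0.01],-1],
    [[0,0,0],[0,0,0.01],-1],
    [[0,0,0],[0,0,0],-1],
    [[0,0,0],[0,0,0],-1],
    [[0,0,0],[0,0,0],-1],
    [[0,0,0],[0,0,0],-1],
    [[0,0,0],[0,0,0],-1],
    [[0,0,0],[0,0,0],-1]
  ]
}}

```text
time_s: 20.15
ee_pos: [0.5467, -0.2945, 0.0272]
ee_rot: [-0.0, 0.291, 0.957, 0.0]
force: [-1.5, 1.0, -0.1]
opening: 0.527
grip_force: 73.6
```

Contact: the board now carries the weight. I'll open gently.

Call:
{"method": "step_arm", "body": {
  "series": [
    [[0,0,0],[0,0,0.005],-1],
    [[0,0,0],[0,0,0],0.1],
    [[0,0,0],[0,0,0],0.2],
    [[0,0,0],[0,0,0],0.3],
    [[0,0,0],[0,0,0],0.5],
    [[0,0,0],[0,0,0],0.7],
    [[0,0,0],[0,0,0],0.9],
    [[0,0,0],[0,0,0],1],
    [[0,0,0],[0,0,0],1],
    [[0,0,0],[0,0,0],1]
  ],
  "squeeze": 20
}}

```text
time_s: 21.15
ee_pos: [0.5467, -0.2945, 0.027]
ee_rot: [-0.0, 0.291, 0.957, 0.0]
force: [-0.0, 0.9, -0.3]
opening: 0.997
grip_force: 0.0
```

Call:
{"method": "step_arm", "body": {
  "series": [
    [[0,0,0],[0,0,-0.1],1],
    [[0,0,0],[0,0,-0.2],1],
    [[0,0,0],[0,0,-0.4],1],
    [[0,0,0],[0,0,-0.6],1],
    [[0,0,0],[0,0,-0.8],1],
    [[0,0,0],[0,0,-0.9],1],
    [[0,0,0],[0,0,-0.9],1],
    [[0,0,0],[0,0,-0.7],1],
    [[0,0,0],[0,0,-0.4],1],
    [[0,0,0],[0,0,-0.1],1]
  ]
}}

```text
time_s: 22.15
ee_pos: [0.5471, -0.2949, 0.2333]
ee_rot: [0.001, 0.291, 0.957, 0.0]
force: [0.0, -0.5, -0.8]
opening: 1.0
grip_force: 0.0
```

```bash
python3 - <<'E'
from h import *
goto([.547,-.294,.2],2.549,0)
w=snap('wrist','w9');snap('scene','s9');t=snap('top','t9')
# big change check outside the chute/board/arm
a=cv2.imread('pics/scene0.png').astype(int);b=cv2.imread('pics/s9.png').astype(int)
for n,(y0,y1,x0,x1) in dict(jar=(150,205,285,335),lid=(205,232,234,272),pot=(250,288,315,365),cup=(224,256,344,372)).items():
    print(n,np.abs(a-b)[y0:y1,x0:x1].mean().round(2))
print('ref',np.abs(a-b)[300:400,330:480].mean().round(2))
# chute and board in the wrist view: project the expected outlines, compare by wood/grey saturation
im=cv2.imread('pics/w9.png');hsv=cv2.cvtColor(im,cv2.COLOR_BGR2HSV)
m=((hsv[...,1]<60)&(hsv[...,2]>70)).astype(np.uint8)
n,l,st,c=cv2.connectedComponentsWithStats(m)
for i in range(1,n):
    if st[i,4]>1500: print('grey blob',st[i],c[i].round(1))
E
```

```text
t 22.15 pos [ 0.5471 -0.2949  0.2333] yaw 2.5504 tilt 0.15 z [ 0.003 -0.    -1.   ] F [ 0.  -0.5 -0.8] op 1.0 grip 0.0
shift shares [0.02 0.02 0.83] turn [0.002 0.003 0.002] q [-0.05  0.48  0.68  1.64 -0.33  1.13  1.7 ]
jar 4.14
lid 5.21
pot 2.95
cup 2.81
ref 4.57
grey blob [  61    5  100   51 3145] [111.5  30.5]
grey blob [ 261   98   49  180 8295] [285.3 185.3]
grey blob [ 501  185   59   83 3087] [531.5 224.6]
grey blob [   0  236   62  172 4671] [ 20.6 324.2]
grey blob [ 507  273   53   78 2199] [539.  314.5]
grey blob [  94  361   57   59 1868] [121.9 391.6]
```

```bash
python3 - <<'E'
from h import *
w=pickle.load(open('pics/w9.pkl','rb'))
b,f=wonz(w,(262+308)/2,277.5,.068),wonz(w,285.5,98,.068)
print('chute c',((b+f)/2).round(4),'len',np.linalg.norm(f-b).round(3))
im=cv2.imread('pics/w9.png');hsv=cv2.cvtColor(im,cv2.COLOR_BGR2HSV)
g=cv2.cvtColor(im,cv2.COLOR_BGR2GRAY);print('floor',g[100:280:10,286],'across',g[200,255:316:4])
# new things: scene/top difference blobs
for n,m in(('scene0','s9'),('top0','t9')):
    A,B=[cv2.GaussianBlur(cv2.imread(f'pics/{k}.png'),(5,5),0) for k in(n,m)]
    d=(cv2.absdiff(A,B).max(2)>28).astype(np.uint8)
    k,l,s,c=cv2.connectedComponentsWithStats(d);print(n,[(s[i].tolist()) for i in range(1,k) if s[i,4]>25])
# board centre from the initial top view by red-brown colour against table, edge fit on Canny ring
t=pickle.load(open('pics/top0.pkl','rb'));G=cv2.GaussianBlur(cv2.imread('pics/top0.png'),(3,3),0)
gx=np.hypot(cv2.Sobel(G,cv2.CV_32F,1,0),cv2.Sobel(G,cv2.CV_32F,0,1)).max(2)
best=max(((np.mean([gx[int(round(v)),int(round(u))] for u,v in[proj(t,[x+.14*np.cos(a),y+.14*np.sin(a),.018]) for a in np.linspace(0,6.28,150)]]),x,y) for x in np.arange(.53,.56,.001) for y in np.arange(-.31,-.28,.001)))
print('board fit',best)
E
```

```text
chute c [ 0.5501 -0.2978  0.068 ] len 0.184
floor [180 134 131 128 129 128 126 126 126 125 128 126 126 124 126 125 108 150] across [ 99  97 180 166 123 126 127 127 125 124 127 127 102 181 143 141]
scene0 [[127, 0, 120, 233, 10193], [154, 0, 42, 21, 320], [283, 0, 42, 75, 1980], [134, 44, 27, 17, 167], [109, 73, 29, 21, 173], [104, 88, 19, 53, 250], [109, 88, 23, 14, 116], [142, 88, 20, 6, 86], [163, 93, 8, 19, 35], [134, 95, 6, 8, 30], [143, 94, 17, 5, 68], [153, 98, 15, 13, 62], [129, 105, 7, 19, 80], [135, 105, 7, 18, 77], [139, 119, 28, 11, 87], [125, 125, 12, 5, 36], [170, 160, 7, 8, 28], [23, 187, 163, 77, 1963], [0, 208, 9, 8, 48], [0, 224, 39, 34, 578], [203, 250, 11, 17, 76], [178, 260, 21, 23, 126], [215, 262, 21, 64, 318], [206, 268, 16, 31, 203], [194, 327, 9, 5, 32], [204, 345, 14, 11, 71], [40, 361, 82, 47, 1183]]
top0 [[109, 73, 435, 347, 49496], [499, 116, 19, 23, 265], [505, 225, 50, 11, 231], [539, 240, 21, 15, 126], [240, 405, 19, 6, 58], [234, 410, 50, 10, 119], [242, 415, 32, 5, 121]]
board fit (np.float32(59.687103), np.float64(0.551), np.float64(-0.293))
```

```bash
python3 -c "
from rig import ctrl
print(ctrl.job_done())"
```

```text
the job is handed in; nothing more can be done
None
```

I poured the cylinders into the jar, laid the empty chute right way up within about 5 mm of the board's middle, let go of it, and handed the job in at about 22 s. I saw only one cylinder in the jar directly; the weight drop, the bare trough and no stray cylinder in view point to all three. The jar, lid, pot and cup show no movement in before-and-after images.

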